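# Shift the plate roller from reverse into four-dot feed

### The job

The plate roller's gear lever still stands in the reverse slot, the middle slot on the robot's side. Push it back into the cross channel, along to the column that has the slot marked with four dots, and all the way to the end of that slot, and leave it there. Push with the outside of the fingers only: never take the lever between the fingers, do not force it against the gate, and leave the loose things on the machine and the bench where they are.

Things in the scene. Friction and masses are not known exactly. Their poses are not given: they have to be found in the camera images.
- roller: Green bench-top plate roller, fixed to the bench, turned up to 0.25 rad. Origin on the bench (z = 0) under the gate's centre; x points from its front (robot side, 'near') to its back ('far'), y left, z up. Gear case 220 (x) x 300 (y) mm, top at z = 115 mm. Motor behind (x 110 to 268, y -32 to 92 mm), 147 mm high. Roll stand to the right (y -170 to -380, x -195 to 195 mm), 220 mm high.
- gate (a point): Centre of the gate, on the upper face (z = 142 mm) of the steel gate plate, 130 x 200 x 8 mm. A double H is cut through it: a cross channel along the roller's y (18 mm wide, y = -42 to 42 mm) and three columns at y = 35, 0, -35 mm, each with a near (-x) and a far (+x) slot, 14 mm wide, ending at x = -33 and +33 mm, mouths rounded by 6 mm.
- pivot (a point): Point about which the lever tilts, inside the gear case: on the roller's z axis, 30 mm above the bench.
- feed (a joint): Tilt of the gear lever, rad: 0 upright, positive leaning far (+x of the roller), negative near. About +-0.235 at the end of an outer slot, +-0.24 of a centre slot; within +-0.035 the stem is in the cross channel. Starts between -0.23 and -0.15, in the near centre slot (reverse). Friction of about 3 N at the knob: it stays where it is left; only the gate stops it.
- cross (a joint): Tilt of the same lever to the side, rad: 0 = centre column, positive leaning left (+y of the roller). About +0.30 in the left column and -0.30 in the right one; the ends of the cross channel stop it about 0.02 beyond. Same friction.
- knob (a point): Centre of the lever's black ball knob, 40 mm in diameter, 190 mm along the stem from the pivot: 220 mm above the bench when upright, about 207 mm at the end of an outer slot. In the roller's frame it lies about at x = +-44, y = +-55 mm there, at x = 0, y = +-57 mm at the ends of the cross channel, and at x = -46, y = 0 mm at the end of the near centre slot.
- neck (a point): Point on the axis of the steel stem (10 mm in diameter), 30 mm below the knob's centre along the stem, where the knob meets the stem's collar (18 mm in diameter).
- stem (a point): Point on the stem's axis 118 mm from the pivot, near the gate plate's upper face: shows where in the gate the lever stands. At the end of an outer slot it is level with the middle of that slot's tag (0 to 2 mm off along the roller's x) and about 39 mm from it along y.
- tag1: Square aluminium legend tag, 38 x 38 x 2 mm, with one black dot, fixed on the gate plate beside the end of the slot it marks. The four tags mark the four outer slots; which tag is where changes. They lie at x = +-28, y = +-73 mm in the roller's frame (outside the left or right column). Origin at the middle of the underside, axes parallel to the roller's.
- tag2: As tag1, with two dots in a diagonal.
- tag3: As tag1, with three dots in a diagonal.
- tag4: As tag1, with four dots in a square (dots 10 mm in diameter, 22 mm apart): it marks the slot wanted.
- driver: Loose screwdriver, 150 mm long, lying along the front edge of the gear case's top. To be left alone.
- screw_can: Loose small can, 36 mm in diameter, 36 mm high, on the left edge of the gear case's top. To be left alone.
- mallet: Loose hammer, 240 mm long, on the bench in front and to the left. To be left alone.
- clip_jar: Loose jar, 68 mm in diameter, 85 mm high, on the bench to the left of the roller. To be left alone.
- foil_roll: Loose foil roll standing on end, 84 mm in diameter, 60 mm high, on the bench to the left of the roller. To be left alone.
- mug: Loose white mug, 80 mm in diameter, 92 mm high, on the bench far left of the roller. To be left alone.
- blank: Loose plate blank, 130 x 108 x 4 mm, lying flat on the roll stand's front table, waiting to be fed. To be left alone.

How it is judged:
At the end, for the whole second after the job is handed in: The lever stands still, at the end of the four-dot slot: the point 'stem' within 6 mm of the tag's middle along the slot (the end stop lies within 2 mm of it) and within 48 mm of it across (x of stem in the frame of tag4 between -0.006 and 0.006 m and y of stem in the frame of tag4 between -0.048 and 0.048 m and velocity of joint feed between -0.05 and 0.05 rad/s and velocity of joint cross between -0.05 and 0.05 rad/s); the robot touches nothing.
It fails at once if the lever is taken between the fingers instead of being pushed (distance between the grasp point and knob below 0.018 m or distance between the grasp point and neck below 0.014 m).
It fails at once if the lever is forced (more than 60 N) (contact force between any of the fingers, the arm and feed above 60 N).
It fails at once if a loose thing on the machine or bench is moved or lifted (more than 20 mm) (distance of any of driver, screw_can, mallet, clip_jar, foil_roll, mug, blank from where it was at the start of the episode above 0.02 m).
It also fails if it takes over 45 s, if anything falls off the work surface, if the arm or the gripper's body presses on something with over 40 N, if the wrist force passes 120 N, or if a joint passes its speed limit or range.

### The arm

A 6-joint arm with a two-finger parallel gripper is mounted at the origin on the work surface. World frame = base frame: x ahead of the robot, y to its left, z up, the work surface at z = 0. Lengths are in m, angles in rad, forces in N, time in s.
With the tool pointing down it reaches from about 0.275 to 0.75 m from the base axis. Payload 10.2 kg.
Tool frame: the origin (TCP) lies on the centre line of the jaws, within the pads' length; the fingertips stand 19 mm ahead of it and the grasp point (between the pads) is the TCP (tip_reach is the distance from the TCP to the fingertips, in m); z points along the fingers, y is the direction in which the jaws open and shut (so a half turn about z gives the same grasp; the last joint's range is limited). The gripper opens to 85 mm and grips with 20 to 120 N. Pads are 22 mm wide; open, the fingers measure 114 mm over their backs; the gripper's body (76 mm by 85 mm) begins 54 mm behind the grasp point. The pads swing forward as they close: fully open they stand 13 mm farther back than shut.
Start: joints at [0.916, 0.313, 1.498, -0, 1.331, -0.223], TCP at [0.22, 0.477, 0.25] pointing down, gripper open.
Joint ranges: [-2.94, 2.94], [-0.97, 2.17], [0.19, 2.56], [-1.23, 4.37], [0.02, 3.11], [-2.88, 2.88]. Speed limits (rad/s): [2.39, 2.39, 3.01, 3.14, 3.14, 3.14].

### API

Orientations are given as a rotation vector (axis times angle).
In Python, from bench import * gives the robot as it stands.
- The arm moves only by the tool step_arm, never from a script. Its argument "moves" is a list of rows, each a list of 5 numbers: the opening, from 0 (shut) to 1 (fully open), then the shift along the world's x, y, z in mm, then the turn about the world's z in degrees. In form: [[hand, x, y, z, spin], ...]. A call has 1 to 10 rows; each row shifts and turns the commanded pose from where the row before left it; what a row does not reach is not made up. A row lasts 1/8 s, in which the tool goes at most 62.5 mm and 10.7 degrees, less where a joint would pass 70% of its speed; a pose out of reach is approached as far as the arm can. A call with a gripper value outside its range is refused whole. The fingers move at their own pace and stop on an object; "force" is the grip in N (left out, the last holds). Time passes only in rows, so rows that do not move let the fingers close. It gives the time, the measured TCP pose, the force and the opening at its end, in the units of the state.
- sense(): the state, without advancing time (a new reading comes with each control period).
- camera(name): name is "scene" or "top" or "wrist"; returns a dict with "frame" (420x560x3 uint8, red, green, blue), "mtx" (3x3 intrinsics, pixels), "pose" (4x4, takes a point from camera to world coordinates). Camera axes: x right, y up, looking along -z (the intrinsics and any distortion apply to the point x, -y, -z); pixel columns grow to the right and rows downward; lengths in m; the calibration is good to about 2 mm. A picture is of the moment at which its call begins. There is no depth.
- close_job(): hands the job in, once; it reports no verdict.
The state is a dict: "time": time; "joint_pos": joint angles; "joint_velocities": joint speeds; "tau": joint torques, N m; "position": TCP position; "eef_rot": TCP orientation; "contact_force": force on the tool from outside, world axes, zero at the start; "moment": the same for the moment, N m; "width": opening from 0.0 (shut) to 1.0 (fully open).
Only numpy, scipy, OpenCV 4.12 (cv2) and the standard library are available. Lean on these libraries where they do the work, as an engineer would, in place of code of your own. Each camera call takes 0.05 s, during which the arm holds its last target.

## Working session

There is one attempt and no reset: what is moved stays moved. The work goes in short steps, Python scripts to look and compute and a tool call to move; the robot and the scene stay as the last step left them, time stands still between calls to the robot, and variables do not carry over. Pictures are saved under pics/ and viewed, and the job is handed in when it is done.

Besides the shell and the picture viewer there is one more tool, called after "Emit:" as name(argument=value, ...), one argument or row to a line, values as JSON. step_arm: Moves the arm, as the interface text tells. Its arguments: {"type":"object","properties":{"moves":{"type":"array"},"force":{"type":"number"}},"required":["moves"]}

```bash
mkdir -p pics; ls; python3 - <<'E'
from bench import *
import cv2
print(sense())
for n in ("scene","top","wrist"):
    c=camera(n); cv2.imwrite(f"pics/{n}0.png",c["frame"][:,:,::-1]); print(n,c["mtx"].tolist(),c["pose"].round(4).tolist())
    print([k for k in c])
E
```

```text
pics
{'time': 0.0, 'joint_pos': array([ 9.15645339e-01,  3.13474927e-01,  1.49840690e+00, -4.01307992e-05,
        1.33098077e+00, -2.23397005e-01]), 'joint_velocities': array([ 0.00135735, -0.00137616,  0.0005593 , -0.00027604,  0.00196673,
       -0.00053052]), 'tau': array([ 3.07410583e-04, -4.12269080e+01, -2.59745032e+01, -1.93759711e-04,
        4.12012450e-03, -3.30026865e-05]), 'position': array([0.21957549, 0.4766363 , 0.24973366]), 'eef_rot': array([-6.72819264e-01, -3.06818248e+00,  1.83117152e-03]), 'contact_force': array([-0.63297773, -0.00912071, -0.01246434]), 'moment': array([ 0.00624093, -0.03125594,  0.00793054]), 'width': 0.9966731362691802}
scene [[460.2368388561842, 0.0, 284.53240213896237], [0.0, 460.2368388561842, 211.54401198432856], [0.0, 0.0, 1.0]] [[-0.8778, -0.3475, 0.3296, 0.8608], [0.4789, -0.6291, 0.6123, 0.7824], [-0.0054, 0.6953, 0.7187, 0.9446], [0.0, 0.0, 0.0, 1.0]]
['frame', 'mtx', 'pose']
top [[379.00893159599053, 0.0, 282.6023044444595], [0.0, 379.00893159599053, 210.24496626184316], [0.0, 0.0, 1.0]] [[0.0127, 0.9852, -0.1707, 0.3512], [-0.9997, 0.0161, 0.0185, 0.0963], [0.021, 0.1705, 0.9851, 0.9465], [0.0, 0.0, 0.0, 1.0]]
['frame', 'mtx', 'pose']
wrist [[350.1590753420477, 0.0, 283.1191627359672], [0.0, 350.1590753420477, 212.07726141239147], [0.0, 0.0, 1.0]] [[0.4193, -0.8628, -0.2826, 0.147], [0.9079, 0.3979, 0.1321, 0.5112], [-0.0015, -0.312, 0.9501, 0.373], [0.0, 0.0, 0.0, 1.0]]
['frame', 'mtx', 'pose']
```

View pics/scene0.png

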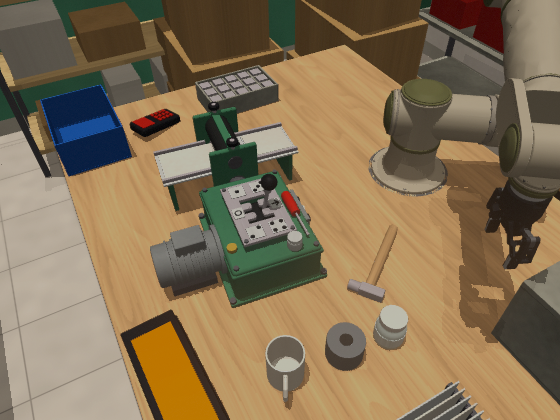

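View pics/top0.png

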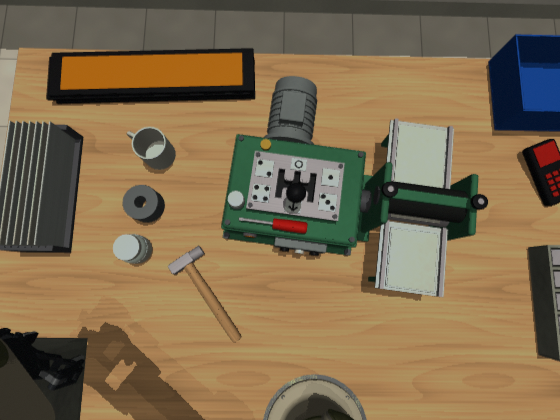

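View pics/wrist0.png

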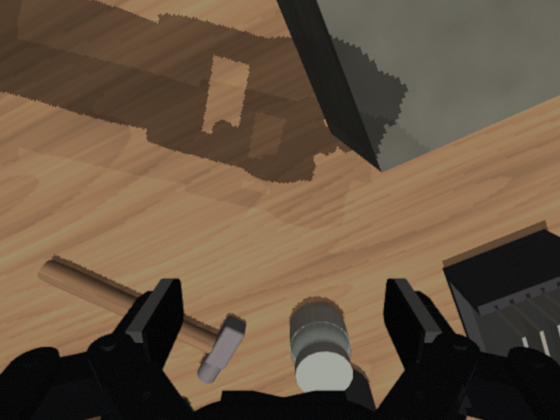

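```bash
python3 - <<'E'
import cv2
a=cv2.imread("pics/top0.png")[125:260,210:380]; cv2.imwrite("pics/topz.png",cv2.resize(a,None,fx=4.5,fy=4.4,interpolation=cv2.INTER_CUBIC))
a=cv2.imread("pics/scene0.png")[160:260,200:330]; cv2.imwrite("pics/scz.png",cv2.resize(a,None,fx=6,fy=6,interpolation=cv2.INTER_CUBIC))
E
```

```text
(no output)
```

View pics/topz.png

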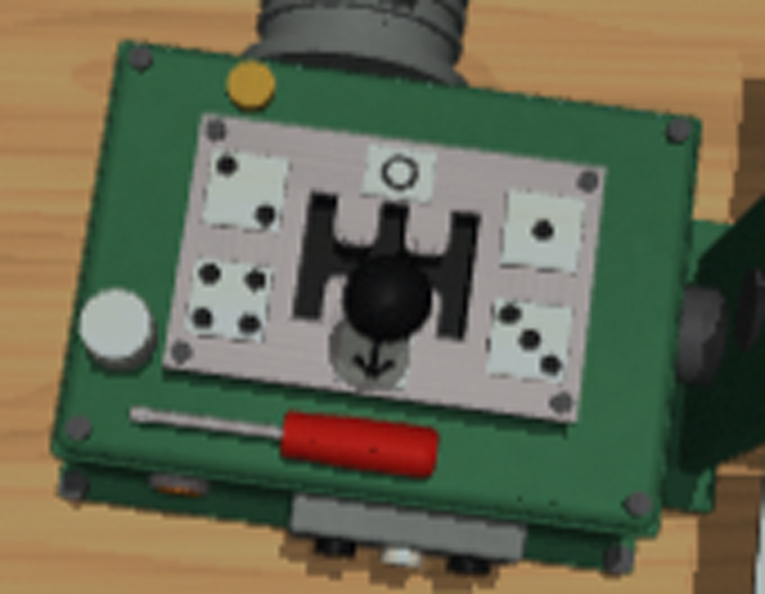

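View pics/scz.png

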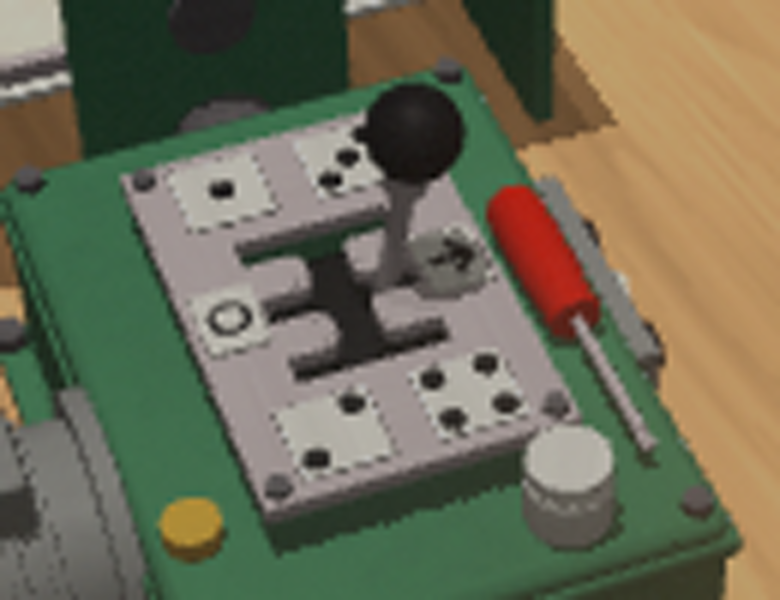

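Tag4 (four dots) is at the near-left slot: top-view crop (228,300), i.e. raw ≈ (261,193). The lever is in the near centre slot. Next I'll measure the roller pose and the knob.

```bash
cat > h.py <<'E'
import numpy as np, cv2
from bench import *
def ray(c,u,v):
    K=c["mtx"];T=c["pose"];d=np.array([(u-K[0,2])/K[0,0],-(v-K[1,2])/K[1,1],-1.0])
    return T[:3,3],T[:3,:3]@d
def onz(c,u,v,z):
    o,d=ray(c,u,v);return o+d*(z-o[2])/d[2]
def tri(rs):
    A=np.zeros((3,3));b=np.zeros(3)
    for o,d in rs:
        d=d/np.linalg.norm(d);P=np.eye(3)-np.outer(d,d);A+=P;b+=P@o
    x=np.linalg.solve(A,b)
    return x,[np.linalg.norm(np.cross(x-o,d/np.linalg.norm(d)))*1e3 for o,d in rs]
def proj(c,p):
    T=c["pose"];q=T[:3,:3].T@(np.asarray(p)-T[:3,3]);K=c["mtx"]
    return K[0,0]*q[0]/-q[2]+K[0,2],K[1,1]*-q[1]/-q[2]+K[1,2]
E
python3 - <<'E'
from h import *
t=camera("top");f=t["frame"]
hsv=cv2.cvtColor(f,cv2.COLOR_RGB2HSV)
for p in [(250,160),(262,162),(330,200),(300,195),(265,170),(320,150)]: print(p,f[p[1],p[0]],hsv[p[1],p[0]])
# plate+tags: low saturation bright
m=((hsv[...,1]<50)&(hsv[...,2]>110)).astype(np.uint8); m[:, :235]=0; m[:,352:]=0; m[:145]=0; m[225:]=0
m=cv2.morphologyEx(m,cv2.MORPH_OPEN,np.ones((3,3),np.uint8))
cs,_=cv2.findContours(m,cv2.RETR_EXTERNAL,cv2.CHAIN_APPROX_NONE)
c=max(cs,key=cv2.contourArea)
h=cv2.convexHull(c)
P=np.array([onz(t,u,v,.142)[:2] for u,v in h[:,0]]).astype(np.float32)*1000
r=cv2.minAreaRect(P);print("plate",r,cv2.contourArea(c))
# dots
g=cv2.cvtColor(f,cv2.COLOR_RGB2GRAY)
o=f.copy();cv2.drawContours(o,[c],-1,(255,0,0),1)
cv2.imwrite("pics/m.png",cv2.resize(o[125:260,210:380,::-1],None,fx=4.5,fy=4.4,interpolation=cv2.INTER_NEAREST))
for n,roi in (("top",(270,170,315,215)),("scene",(255,168,283,192))):
    c=t if n=="top" else camera(n); F=c["frame"]; x0,y0,x1,y1=roi
    mm=(F[y0:y1,x0:x1].max(2)<45).astype(np.uint8)
    mm=cv2.morphologyEx(mm,cv2.MORPH_OPEN,cv2.getStructuringElement(cv2.MORPH_ELLIPSE,(9,9)))
    k,_=cv2.findContours(mm,cv2.RETR_EXTERNAL,cv2.CHAIN_APPROX_NONE);k=max(k,key=cv2.contourArea)
    (u,v),R=cv2.minEnclosingCircle(k);print(n,u+x0,v+y0,R,cv2.contourArea(k))
    globals()["R"+n]=ray(c,u+x0,v+y0)
print(tri([Rtop,Rscene]))
E
```

```text
(250, 160) [49 94 64] [ 70 122  94]
(262, 162) [85 86 81] [36 15 86]
(330, 200) [168 177 169] [ 63  13 177]
(300, 195) [18 17 18] [150  14  18]
(265, 170) [173 182 174] [ 63  13 182]
(320, 150) [47 92 62] [ 70 125  92]
plate ((547.5406494140625, 53.86552429199219), (200.20448303222656, 131.1825714111328), 82.85408020019531) 3809.5
top 296.5625 183.55000019073486 18.627201080322266 469.5
scene 269.0 183.5 7.159010887145996 115.5
(array([0.52320127, 0.06146062, 0.22110769]), [np.float64(9.109570231220667), np.float64(9.109570231220776)])
```

View pics/m.png

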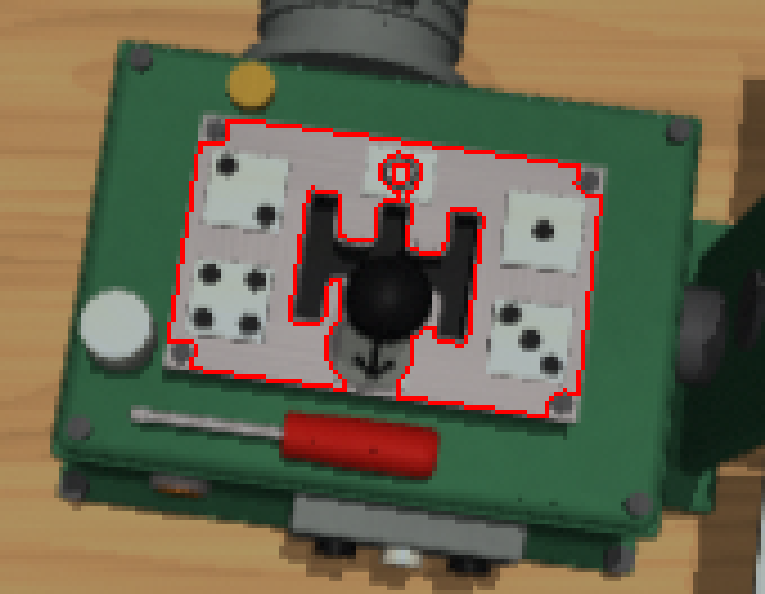

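```bash
cat >> h.py <<'E'
C=np.array([.5475,.0539]);PSI=np.deg2rad(-7.15)
Rm=np.array([[np.cos(PSI),-np.sin(PSI)],[np.sin(PSI),np.cos(PSI)]])
def toR(p): p=np.asarray(p,float); q=p.copy(); q[:2]=Rm.T@(p[:2]-C); return q
def toW(p): p=np.asarray(p,float); q=p.copy(); q[:2]=Rm@p[:2]+C; return q
def lever(f,c,L=.19):
    # tilt: approx direction
    d=np.array([np.tan(f),np.tan(c),1.]);d/=np.linalg.norm(d);return toW(np.r_[0,0,.03]+L*d)
E
python3 - <<'E'
from h import *
t=camera("top");s=camera("scene")
x,e=tri([ray(t,296.2,191.1),ray(s,269.2,182)]);print(x,e,toR(x))
for f in(-.15,-.19,-.23): print(f,lever(f,0),proj(t,lever(f,0)),proj(s,lever(f,0)))
for n,p in dict(tag4=(-.028,.073,.144),tag2=(.028,.073,.144)).items(): print(n,toW(p),proj(t,toW(p)),proj(s,toW(p)))
for n,c in(("top",t),("scene",s)): print(n)
# can, driver
print("can",toR(onz(t,210+116/4.5,125+324/4.4,.151)),"driver",toR(onz(t,210+362/4.5,125+443/4.4,.13)),toR(onz(t,210+435/4.5,125+450/4.4,.13)),toR(onz(t,210+133/4.5,125+414/4.4,.12)))
print("end knob W",lever(-.235,.30),"cross",lever(0,.3),lever(0,0), "ctr near",lever(-.2,0))
E
```

```text
[0.51417213 0.05794993 0.21670491] [np.float64(2.7942819831408974), np.float64(2.7942819831409094)] [-3.35727906e-02 -1.29800789e-04  2.16704907e-01]
-0.15 [0.51932755 0.05743403 0.2178665 ] (np.float64(295.6552977460347), np.float64(189.5536755159881)) (np.float64(265.97274981693363), np.float64(181.9262772146024))
-0.19 [0.51189585 0.05836629 0.2165808 ] (np.float64(295.1214979188119), np.float64(193.37056293136538)) (np.float64(268.9900469938292), np.float64(181.5339816229851))
-0.23 [0.50452111 0.0592914  0.21499662] (np.float64(294.5836141283381), np.float64(197.19036244379646)) (np.float64(271.9720782046201), np.float64(181.24389227518645))
tag4 [0.52880386 0.12981742 0.144     ] (np.float64(260.39930870231234), np.float64(192.36323559301934)) (np.float64(277.42238149744094), np.float64(224.6046308887042))
tag2 [0.58436838 0.12284724 0.144     ] (np.float64(264.1603323930224), np.float64(167.6206965104293)) (np.float64(254.9193811113991), np.float64(231.19374814288778))
top
scene
can [-0.05050664  0.12251816  0.151     ] driver [-0.08902411 -0.00146348  0.13      ] [-0.08754706 -0.03685468  0.13      ] [-0.0888394   0.11115406  0.12      ]
end knob W [0.51227754 0.11348267 0.2069443 ] cross [0.5544887  0.10961221 0.21151393] [0.5475 0.0539 0.22  ] ctr near [0.51004636 0.05859829 0.21621265]
```

Emit:
step_arm(
  moves=[
    [0,24.4,-41.2,2,9],
    [0,24.4,-41.2,2,8.6],
    [0,24.4,-41.2,2,0],
    [0,24.4,-41.2,0,0],
    [0,24.4,-41.2,0,0],
    [0,24.4,-41.2,0,0],
    [0,24.4,-41.2,0,0],
    [0,24.4,-41.2,0,0],
    [0,24.4,-41.2,0,0],
    [0,24.0,-41.2,0,0],
  ],
)

```text
time: 1.6
position: [0.464, 0.0633, 0.2564]
eef_rot: [0.196, 3.135, 0.0]
contact_force: [1.0, 1.1, 0.4]
width: 0.006
```

Emit:
step_arm(
  moves=[
    [0,0,0,-18,0],
    [0,0,0,-18,0],
    [0,0,0,0,0],
    [0,0,0,0,0],
  ],
)

```text
time: 2.1
position: [0.4636, 0.0649, 0.2211]
eef_rot: [0.195, 3.134, -0.0]
contact_force: [1.1, -0.1, 0.3]
width: -0.003
```

```bash
cat > look.py <<'E'
from h import *
import sys
s=sense();print("t",s["time"],"tcpR",toR(s["position"]).round(4),"F",s["contact_force"].round(1),"rot",s["eef_rot"].round(3),s["width"])
t=camera("top");c=camera("scene");print("proj tcp top",proj(t,s["position"]),"scene",proj(c,s["position"]))
a=t["frame"][130:240,225:365,::-1];b=c["frame"][130:250,200:340,::-1]
a=cv2.resize(a,(400,314),interpolation=cv2.INTER_CUBIC);b=cv2.resize(b,(400,343),interpolation=cv2.INTER_CUBIC)
o=np.zeros((343,800,3),np.uint8);o[:314,:400]=a;o[:,400:]=b;cv2.imwrite(sys.argv[1],o)
E
python3 look.py pics/l1.png
```

```text
t 2.1 tcpR [-0.0846  0.0005  0.2211] F [ 1.1 -0.1  0.3] rot [ 0.195  3.134 -0.   ] -0.002835711154340079
proj tcp top (np.float64(291.7113327061663), np.float64(217.1803878165163)) scene (np.float64(288.3157934676615), np.float64(175.1057234872245))
```

View pics/l1.png

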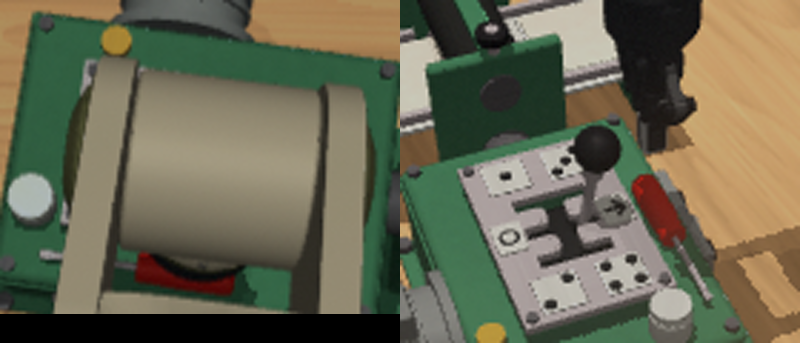

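Emit:
step_arm(
  moves=[
    [0,5.95,-0.75,-2,0],
    [0,5.95,-0.75,0,0],
    [0,5.95,-0.75,0,0],
    [0,5.95,-0.75,0,0],
    [0,5.95,-0.75,0,0],
    [0,5.95,-0.75,0,0],
    [0,5.95,-0.75,0,0],
    [0,3,-0.4,0,0],
    [0,0,0,0,0],
  ],
)

```text
time: 3.32
position: [0.5082, 0.0591, 0.2182]
eef_rot: [0.196, 3.135, 0.0]
contact_force: [-2.8, 0.3, 1.4]
width: -0.0
```

```bash
python3 look.py pics/l2.png; python3 -c "
from h import *
c=camera('scene')
for f in (-.1,-.05,0): print(f,proj(c,lever(f,0)))"
```

```text
t 3.325 tcpR [-0.0397  0.0003  0.2182] F [-2.8  0.3  1.4] rot [0.196 3.135 0.   ] -0.0003910701974191136
proj tcp top (np.float64(294.76170503047416), np.float64(195.04677950210626)) scene (np.float64(270.5314332296311), np.float64(180.70779630785623))
-0.1 (np.float64(262.161106501904), np.float64(182.5602662449482))
-0.05 (np.float64(258.3167830029719), np.float64(183.35311727345962))
0 (np.float64(254.45273059646334), np.float64(184.30338960533754))
```

View pics/l2.png

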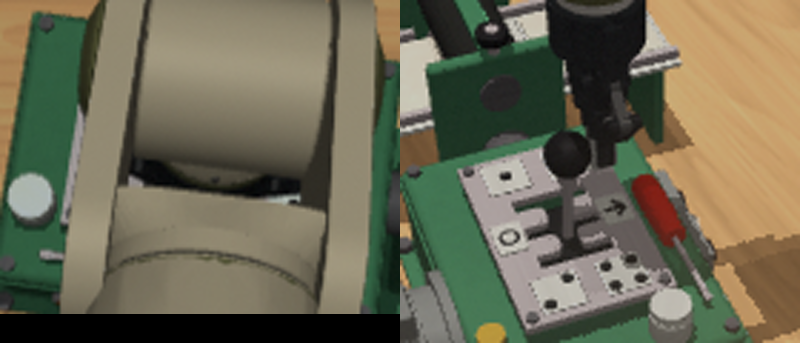

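Emit:
step_arm(
  moves=[
    [0,4,-0.5,0,0],
    [0,4,-0.5,0,0],
    [0,1.4,-0.2,0,0],
    [0,0,0,0,0],
  ],
)

```text
time: 3.98
position: [0.5175, 0.0579, 0.2182]
eef_rot: [0.196, 3.135, 0.0]
contact_force: [-2.9, 0.5, 1.7]
width: -0.002
```

```bash
python3 look.py pics/l3.png
```

```text
t 3.975 tcpR [-0.0303  0.0003  0.2182] F [-2.9  0.5  1.7] rot [0.196 3.135 0.   ] -0.0017882050120403385
proj tcp top (np.float64(295.404734426563), np.float64(190.41332734033716)) scene (np.float64(266.75893799110366), np.float64(181.68487734535373))
```

View pics/l3.png

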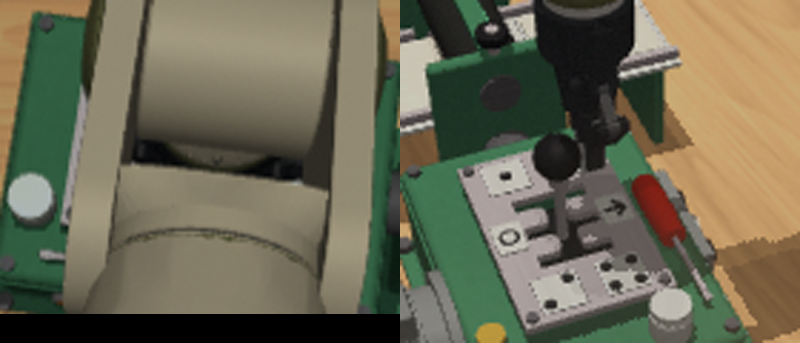

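```bash
python3 -c "
from h import *
print(sense()['joint_pos'].round(3))"
```

```text
[-0.114  0.33   1.56  -0.     1.251 -1.56 ]
```

Emit:
step_arm(
  moves=[
    [0,-14.9,1.85,0,0],
    [0,-14.9,1.85,0,0],
    [0,-3.75,-29.75,0,0],
    [0,-3.75,-29.75,0,0],
    [0,0,0,0,0],
  ],
)

```text
time: 4.7
position: [0.4802, 0.0008, 0.2183]
eef_rot: [0.199, 3.134, -0.001]
contact_force: [0.6, 0.8, 0.4]
width: -0.002
```

Emit:
step_arm(
  moves=[
    [0,0,0,0,-10],
    [0,0,0,0,-10],
    [0,0,0,0,-10],
    [0,0,0,0,-10],
    [0,0,0,0,-10],
    [0,0,0,0,-10],
    [0,14.9,-1.9,0,-10],
    [0,14.9,-1.9,0,-10],
    [0,14.9,-1.9,0,-10],
    [0,14.9,-1.9,0,0],
  ],
)

```text
time: 5.95
position: [0.5404, -0.0047, 0.2182]
eef_rot: [2.357, 2.077, 0.001]
contact_force: [-0.8, -0.6, 0.4]
width: -0.0
```

```bash
python3 look.py pics/l4.png
```

```text
t 5.95 tcpR [ 0.0003 -0.059   0.2182] F [-0.8 -0.6  0.4] rot [2.357e+00 2.077e+00 1.000e-03] -0.0004106389938494567
proj tcp top (np.float64(327.0469541273713), np.float64(179.6748212364546)) scene (np.float64(246.46139006142494), np.float64(169.48223921708828))
```

View pics/l4.png

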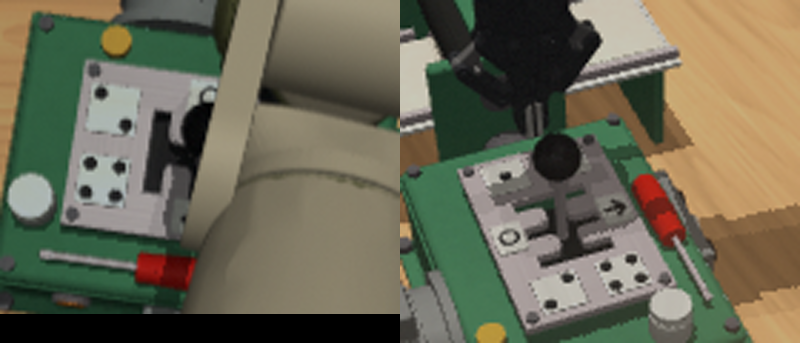

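Emit:
step_arm(
  moves=[
    [0,1.5,11.9,-4,0],
    [0,1.5,11.9,0,0],
    [0,0.75,5.95,0,0],
    [0,0.75,5.95,0,0],
    [0,0.75,5.95,0,0],
    [0,0.75,5.95,0,0],
    [0,0.75,5.95,0,0],
    [0,0.75,5.95,0,0],
    [0,0.75,5.95,0,0],
    [0,0,0,0,0],
  ],
)

```text
time: 7.3
position: [0.5479, 0.0607, 0.214]
eef_rot: [-2.354, -2.079, -0.0]
contact_force: [0.5, -0.3, 0.3]
width: 0.002
```

```bash
python3 look.py pics/l5.png;  python3 -c "
from h import *
c=camera('scene');t=camera('top')
for f in [(0,.1),(0,.2),(0,.3),(0,.32),(-.1,.3),(-.235,.3)]: print(f,proj(c,lever(*f)),proj(t,lever(*f)))"
```

```text
t 7.3 tcpR [-0.0005  0.0068  0.214 ] F [ 0.5 -0.3  0.3] rot [-2.354 -2.079 -0.   ] 0.001757379745669691
proj tcp top (np.float64(294.0038966464057), np.float64(176.0047174654752)) scene (np.float64(255.7384510866924), np.float64(187.99847236718543))
(0, 0.1) (np.float64(257.14296053239747), np.float64(189.79654979596393)) (np.float64(288.0852048376323), np.float64(174.2499815812168))
(0, 0.2) (np.float64(259.90176810220834), np.float64(195.9555286202483)) (np.float64(278.6844872910166), np.float64(173.3211203934851))
(0, 0.3) (np.float64(262.6910386394901), np.float64(202.71018511131572)) (np.float64(269.553744600848), np.float64(172.67523579773246))
(0, 0.32) (np.float64(263.24900978465064), np.float64(204.12534151020137)) (np.float64(267.77343777025703), np.float64(172.58065103583883))
(-0.1, 0.3) (np.float64(270.19280556985154), np.float64(200.80549634519457)) (np.float64(268.3877784663935), np.float64(181.5134562961945))
(-0.235, 0.3) (np.float64(279.98950040325394), np.float64(198.88171761990716)) (np.float64(267.24915226685573), np.float64(193.75254832740978))
```

View pics/l5.png

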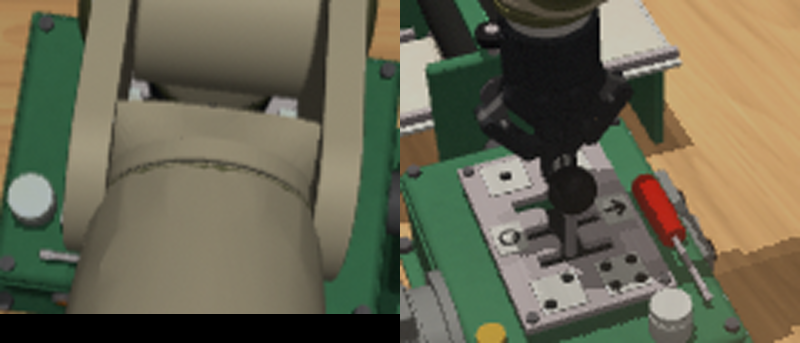

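Emit:
step_arm(
  moves=[
    [0,0.7,5.2,0,0],
    [0,0.6,5,0,0],
    [0,0.4,3.5,0,0],
    [0,0.4,3,0,0],
    [0,0,0,0,0],
  ],
)

```text
time: 8.12
position: [0.5501, 0.0771, 0.2144]
eef_rot: [-2.355, -2.079, -0.001]
contact_force: [-0.6, -0.2, 0.0]
width: 0.0
```

```bash
python3 look.py pics/l6.png
```

```text
t 8.125 tcpR [-0.0003  0.0234  0.2144] F [-0.6 -0.2  0. ] rot [-2.355e+00 -2.079e+00 -1.000e-03] 0.0003401707828610989
proj tcp top (np.float64(285.7948372390015), np.float64(174.69340001290146)) scene (np.float64(257.98393699732117), np.float64(192.44887629446936))
```

View pics/l6.png

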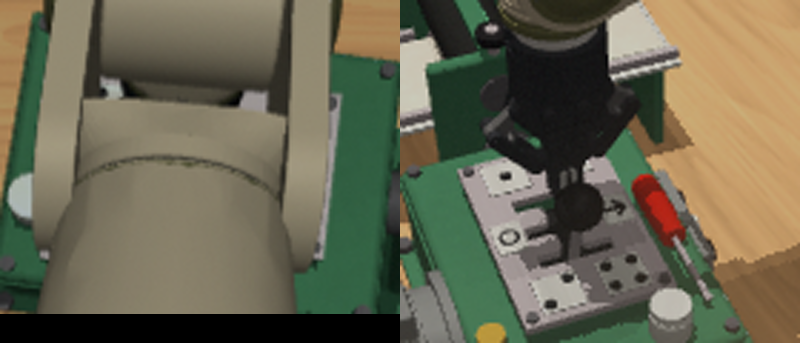

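Emit:
step_arm(
  moves=[
    [0,0.1,1,0,0],
    [0,0,0,0,0],
  ],
)

```text
time: 8.48
position: [0.5502, 0.0777, 0.2144]
eef_rot: [2.355, 2.079, 0.0]
contact_force: [-1.0, -1.3, 0.5]
width: 0.003
```

```bash
python3 look.py pics/l7.png; python3 -c "
from h import *
c=camera('scene')
m=(c['frame'][185:220,245:280].max(2)<45).astype(np.uint8)*255
cv2.imwrite('pics/k7.png',np.hstack([cv2.resize(c['frame'][170:230,230:300,::-1],(560,480),interpolation=cv2.INTER_CUBIC)]))"
```

```text
t 8.475 tcpR [-0.0003  0.0239  0.2144] F [-1.  -1.3  0.5] rot [2.355 2.079 0.   ] 0.0025981360202489596
proj tcp top (np.float64(285.5243016596649), np.float64(174.65172863112986)) scene (np.float64(258.06010713307415), np.float64(192.59593664264534))
```

View pics/k7.png

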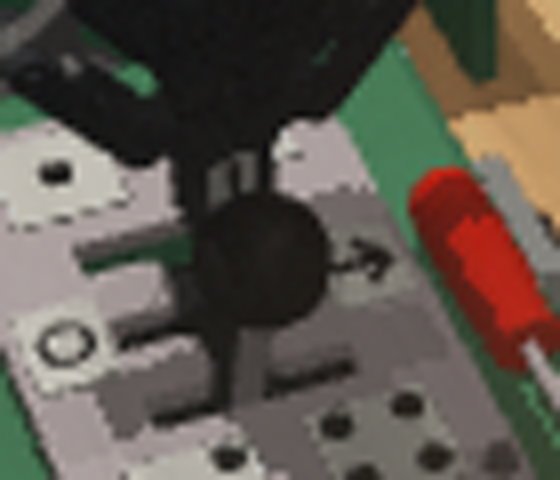

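Emit:
step_arm(
  moves=[
    [0,-2.7,-21.8,0,0],
    [0,-2.8,-21.8,0,10],
    [0,0,0,0,10],
    [0,18.2,-2.3,0,10],
    [0,18.2,-2.3,0,10],
    [0,18.2,-2.3,0,10],
    [0,0,0,0,10],
    [0,0,0,0,10],
    [0,0,0,0,10],
    [0,0,0,0,10],
  ],
)

```text
time: 9.88
position: [0.5992, 0.0274, 0.2142]
eef_rot: [-0.187, -3.136, -0.001]
contact_force: [0.3, -0.3, -0.5]
width: -0.002
```

```bash
python3 look.py pics/l8.png
```

```text
t 9.875 tcpR [ 0.0546 -0.0198  0.2142] F [ 0.3 -0.3 -0.5] rot [-1.870e-01 -3.136e+00 -1.000e-03] -0.001734397053566062
proj tcp top (np.float64(310.68587221034215), np.float64(151.5864496718899)) scene (np.float64(229.65174668177917), np.float64(186.67452727047672))
```

View pics/l8.png

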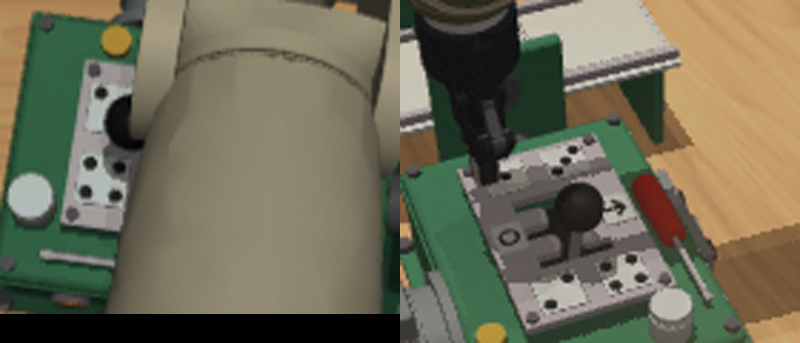

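Emit:
step_arm(
  moves=[
    [0,3.1,24.8,0,0],
    [0,3.1,24.8,0,0],
    [0,3.1,24.8,-2,0],
    [0,-11.9,1.5,-2,0],
    [0,-5.95,0.75,0,0],
    [0,-5.95,0.75,0,0],
    [0,-5.95,0.75,0,0],
    [0,-5.95,0.75,0,0],
    [0,0,0,0,0],
  ],
)

```text
time: 11.1
position: [0.5727, 0.106, 0.2107]
eef_rot: [0.196, 3.135, -0.0]
contact_force: [1.8, 0.7, 2.1]
width: 0.003
```

```bash
python3 look.py pics/l9.png
```

```text
t 11.1 tcpR [0.0185 0.0549 0.2107] F [1.8 0.7 2.1] rot [ 0.196  3.135 -0.   ] 0.0033279761687057467
proj tcp top (np.float64(271.50901173943487), np.float64(164.04068269002408)) scene (np.float64(254.75436046100901), np.float64(204.75363571936902))
```

View pics/l9.png

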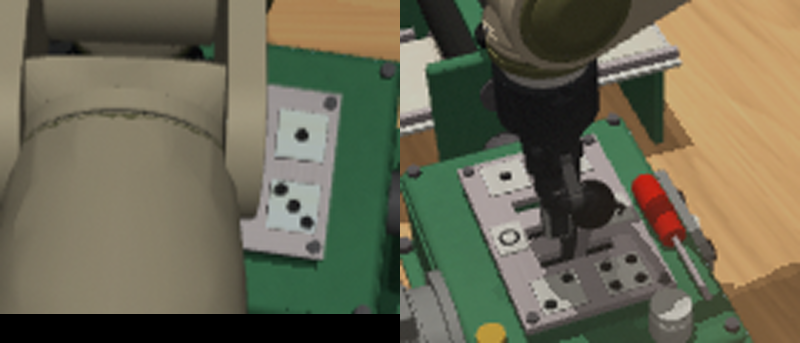

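Emit:
step_arm(
  moves=[
    [0,-4.96,0.62,0,0],
    [0,-4.96,0.62,0,0],
    [0,-4.96,0.62,0,0],
    [0,-4.96,0.62,0,0],
    [0,-3,0.37,0,0],
    [0,0,0,0,0],
  ],
)

```text
time: 11.95
position: [0.5493, 0.1092, 0.2099]
eef_rot: [-0.195, -3.134, -0.0]
contact_force: [1.0, -0.0, -0.5]
width: -0.003
```

```bash
python3 look.py pics/l10.png
```

```text
t 11.95 tcpR [-0.0051  0.0551  0.2099] F [ 1.  -0.  -0.5] rot [-0.195 -3.134 -0.   ] -0.0034966876286083247
proj tcp top (np.float64(269.7030608219329), np.float64(175.40286548059967)) scene (np.float64(264.690738395268), np.float64(202.33339733310882))
```

View pics/l10.png

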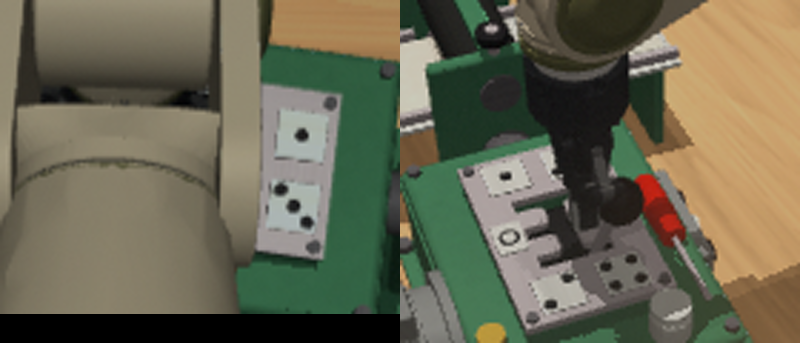

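Emit:
step_arm(
  moves=[
    [0,-2,0.25,0,0],
    [0,-2,0.25,0,0],
    [0,-1,0.1,0,0],
    [0,0,0,0,0],
  ],
)

```text
time: 12.55
position: [0.5448, 0.1095, 0.2103]
eef_rot: [-0.196, -3.135, 0.0]
contact_force: [2.3, -0.6, -1.3]
width: -0.0
```

Emit:
step_arm(
  moves=[
    [0,-1,0.1,0,0],
    [0,-1,0.1,0,0],
    [0,0,0,0,0],
  ],
)

```text
time: 12.92
position: [0.5428, 0.1098, 0.2103]
eef_rot: [-0.196, -3.135, 0.0]
contact_force: [2.8, -0.8, -1.3]
width: 0.001
```

Emit:
step_arm(
  moves=[
    [0,-1,0.1,0,0],
    [0,0,0,0,0],
  ],
)

```text
time: 13.18
position: [0.5419, 0.1099, 0.2103]
eef_rot: [-0.196, -3.135, -0.0]
contact_force: [2.7, -1.4, -1.9]
width: 0.001
```

Emit:
step_arm(
  moves=[
    [0,-1,0.1,0,0],
    [0,0,0,0,0],
  ],
)

```text
time: 13.42
position: [0.5409, 0.11, 0.2103]
eef_rot: [-0.196, -3.135, 0.0]
contact_force: [2.5, -0.9, -2.0]
width: -0.009
```

```bash
python3 look.py pics/l11.png
```

```text
t 13.425 tcpR [-0.0136  0.0548  0.2103] F [ 2.5 -0.9 -2. ] rot [-0.196 -3.135  0.   ] -0.00925577485315355
proj tcp top (np.float64(269.24269114263586), np.float64(179.4334793774615)) scene (np.float64(268.1487840565736), np.float64(201.14427966520984))
```

View pics/l11.png

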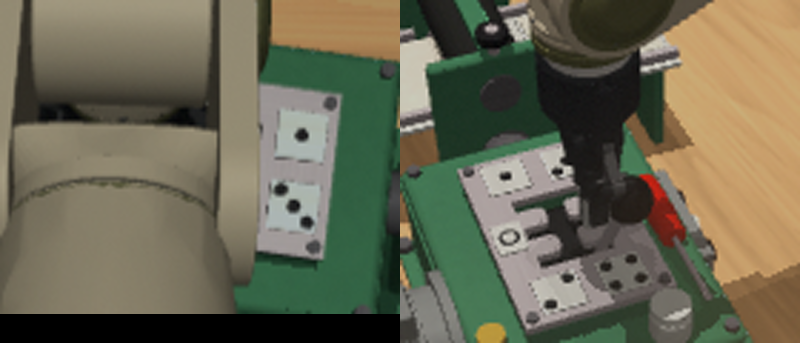

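Emit:
step_arm(
  moves=[
    [0,-1,0.1,0,0],
    [0,0,0,0,0],
  ],
)

```text
time: 13.78
position: [0.5399, 0.1101, 0.2103]
eef_rot: [-0.196, -3.135, -0.0]
contact_force: [2.1, -1.3, -2.5]
width: -0.003
```

Emit:
step_arm(
  moves=[
    [0,-1,0.1,0,0],
    [0,0,0,0,0],
  ],
)

```text
time: 14.02
position: [0.5389, 0.1102, 0.2103]
eef_rot: [-0.196, -3.135, 0.0]
contact_force: [2.7, -1.1, -2.7]
width: -0.001
```

Emit:
step_arm(
  moves=[
    [0,-0.8,0.1,0,0],
    [0,0,0,0,0],
  ],
)

```text
time: 14.28
position: [0.5384, 0.1102, 0.2103]
eef_rot: [0.196, 3.135, -0.0]
contact_force: [5.2, -1.1, -3.3]
width: -0.002
```

Emit:
step_arm(
  moves=[
    [0,-0.8,0.1,0,0],
    [0,0,0,0,0],
  ],
)

```text
time: 14.52
position: [0.538, 0.1102, 0.2103]
eef_rot: [0.196, 3.133, 0.0]
contact_force: [8.4, -1.9, -6.0]
width: -0.0
```

```bash
python3 look.py pics/l12.png
```

```text
t 14.525 tcpR [-0.0164  0.0547  0.2103] F [ 8.4 -1.9 -6. ] rot [0.196 3.133 0.   ] -0.0004430407096991126
proj tcp top (np.float64(269.08923742464174), np.float64(180.81687412374768)) scene (np.float64(269.31503552212195), np.float64(200.78687153827482))
```

View pics/l12.png

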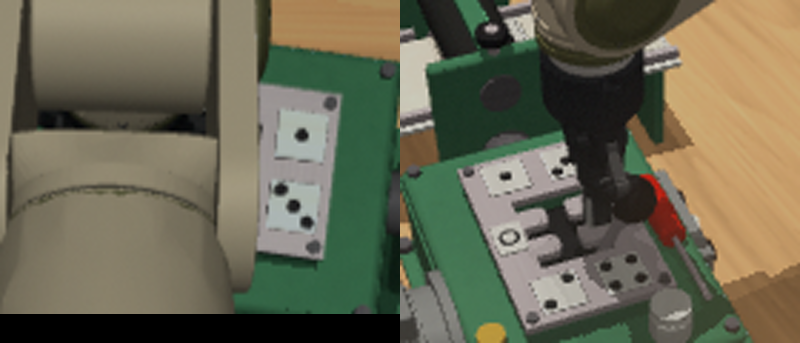

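The force rises to 9 N as the lever meets the end stop; the knob is at (635,200) in the crop, raw about (282,200). I'll back off toward the far side, raise, and look without the arm in the way.

Emit:
step_arm(
  moves=[
    [0,4.95,-0.6,0,0],
    [0,9.9,-1.2,0,0],
    [0,14.9,-1.9,5,0],
    [0,10,-1.2,30,0],
    [0,0,0,40,0],
    [0,-5,-40,40,0],
    [0,-10,-55,0,0],
    [0,-10,-55,0,0],
    [0,-10,-55,0,0],
    [0,0,0,0,0],
  ],
)

```text
time: 15.88
position: [0.5417, -0.1027, 0.3252]
eef_rot: [-0.203, -3.134, 0.0]
contact_force: [-0.2, 0.4, 0.9]
width: -0.004
```

```bash
python3 look.py pics/l13.png
```

```text
t 15.875 tcpR [ 0.0138 -0.1561  0.3252] F [-0.2  0.4  0.9] rot [-0.203 -3.134  0.   ] -0.004235709571049124
proj tcp top (np.float64(392.7298832581165), np.float64(164.30194417629954)) scene (np.float64(225.35370604494972), np.float64(111.67182541039614))
```

View pics/l13.png

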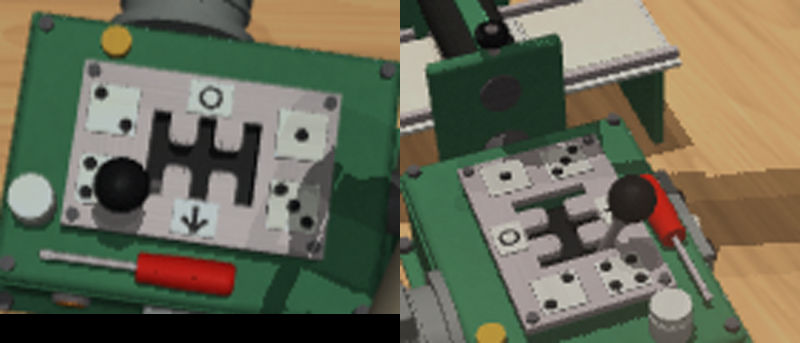

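```bash
python3 - <<'E'
from h import *
t=camera("top");s=camera("scene")
x,e=tri([ray(t,267.4,195.1),ray(s,281.5,199.3)]);r=toR(x);print(r,e)
d=r-[0,0,.03];st=np.r_[0,0,.03]+.118*d/np.linalg.norm(d);print("stem",st,"rel tag4",st[:2]-[-.028,.073],sense()["joint_velocities"].max())
E
```

```text
[-0.04527302  0.05454676  0.20460611] [np.float64(0.8112444338801894), np.float64(0.8112444338800268)]
stem [-0.02834863  0.03415558  0.13933321] rel tag4 [-0.00034863 -0.03884442] 0.009871299700627235
```

```bash
python3 -c "
from bench import *
print(close_job())"
```

```text
the job is handed in; nothing more can be done
None
```

The gear lever now stands at the end of the four-dot slot (near left), and the job is handed in. I pushed the knob with the outside of the shut fingers in three legs: out of reverse into the cross channel, left to the column, then toward the robot to the end of the slot.

- **End position:** at the end of the slot the wrist force rose from about 3 N to roughly 10 N, so the lever had met its stop. Two-camera triangulation puts the knob at (-45, 55, 205) mm in the roller's frame. That places the stem 0.3 mm from the tag's middle along the slot and 39 mm across, inside the 6 and 48 mm limits.
- **Clearance:** the robot was backed off to about 0.32 m height and touching nothing at hand-in, at about 16 s. The screwdriver and small can looked unmoved in the last pictures. I did not re-check the other loose things at the end, but no move went near them at their height.
- **Disagreement:** before the first push the two camera views differed by about 3 mm on the knob, and by about 1 mm at the end. During the sideways push the wrist force read close to zero, so I judged that leg from the pictures.

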